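# Park the index pin and drop a pellet from the sample carousel

### The job

The sample carousel is locked by its spring-loaded pin: lift the pin by its T-handle and turn it a quarter turn so that it rests in its notch and stays up by itself, then push the wheel round by its finger posts until the flat round pellet falls through the drop hole into the crucible. Turn the wheel the way that does not carry the small bead over the hole: the bead stays in its pocket. Leave the pin parked up, do not touch the pellet or bead, and leave the crucible and the things around the carousel where they stand.

Things in the scene. Friction and masses are not known exactly. Their poses are not given: they have to be found in the camera images.
- stand: fixed carousel stand: 270 mm square, 8 mm grey base plate, four steel columns and a dark steel deck 280 mm square, 10 mm thick, its top 120 mm above the bench. Origin: middle of the base plate's underside, below the wheel's axis; z up, x towards the drop hole. A bracket on the deck's edge carries the spring pin over the wheel's rim
- wheel (a joint): turn of the black wheel on the deck, rad: 0 at the start, counterclockwise from above positive, endless. 248 mm across, 16 mm thick; eight round 38 mm pockets right through it (the deck is their floor), centres 84 mm from the axis, 45 degrees apart. About 2.5 N at a finger post turns it; it stays where it is left. Blocked while the pin is down in one of the eight index holes near its rim
- wheel_hub (a point): point on the wheel's vertical axis at the height of the wheel's top face, 137 mm above the bench. A steel hub nut 36 mm across rises 13 mm around it
- post0 (a point): top centre of a finger post: a steel rod 10 mm thick standing 30 mm proud of the wheel's top face, 48 mm from the wheel's axis; turns with the wheel. The four posts are alike and 90 degrees apart
- post1 (a point): top centre of a finger post: a steel rod 10 mm thick standing 30 mm proud of the wheel's top face, 48 mm from the wheel's axis; turns with the wheel. The four posts are alike and 90 degrees apart
- post2 (a point): top centre of a finger post: a steel rod 10 mm thick standing 30 mm proud of the wheel's top face, 48 mm from the wheel's axis; turns with the wheel. The four posts are alike and 90 degrees apart
- post3 (a point): top centre of a finger post: a steel rod 10 mm thick standing 30 mm proud of the wheel's top face, 48 mm from the wheel's axis; turns with the wheel. The four posts are alike and 90 degrees apart
- drop_hole (a point): centre of the drop hole, 42 mm across, in the deck's top face, 84 mm from the wheel's axis; a short tube leads from it down to the crucible. A pocket lies over it at the start, empty. A piece falls at the latest when its pocket is within about 4 mm of the hole's middle
- pin_handle (a point): middle of the T-handle's bar: steel, round, 10 mm thick, 52 mm long, on an 8 mm stem, 50 mm above the wheel's top face while down; x along the bar, z up. The pin's upright axis is 112 mm from the wheel's, 67.5 degrees counterclockwise (from above) of the drop hole. While down, the bar points at the wheel's axis. Below: a 24 mm square boss, its top 27 mm above the wheel, with slot and rest notch
- pin_lift (a joint): height of the spring pin, m: 0 down, locking the wheel; at most 0.018. The spring pulls it down with 7 N (bottom) to 13 N (top). Lift it 0.014 or more to turn it. Released after a quarter turn it sinks to 0.011 in the rest notch and stays, clear of the wheel; released elsewhere it springs down or stands loose on the boss at 0.014
- pin_turn (a joint): turn of the T-handle about the pin's vertical axis, rad, counterclockwise seen from above positive; near 0 while the pin is down (the slot leaves it a play of 0.08), near +1.57 or -1.57 in the rest notch, either way round (play 0.22); stops at 2.2 either way
- pellet_center (a point): centre of the pellet: a flat white ceramic disc 32 mm across and 12 mm thick, lying loose in one of the wheel's pockets (floor: the deck), a quarter turn clockwise or 135 degrees counterclockwise from the drop hole (seen from above); its top is 5 mm below the wheel's top face
- bead_center (a point): centre of the bead: a small white ceramic ball, 16 mm across, loose in another pocket, at the other of those two places
- crucible: the white porcelain crucible, a loose open cup 74 mm across at the mouth, 55 mm high, wall 4 mm, standing on the stand's base plate right under the drop tube. Origin: centre of its underside, z up
- crucible_in (a point): centre of the crucible's inner floor, 5 mm above its underside
- bottle: bystander: clear glass bottle with a blue cap, 68 mm across, 145 mm high; origin at the centre of its underside
- dish: bystander: blue dish, 100 mm across, 35 mm high; origin at the centre of its underside
- timer: bystander: black bench timer, 55 x 85 x 22 mm, lying flat; origin at the centre of its underside
- jar: bystander: small brown glass jar, 48 mm across, 70 mm high; origin at the centre of its underside
- pellet: the pellet itself; origin at the centre of its underside
- bead: the bead itself; origin on its surface, turns as it rolls, so use its centre instead

How it is judged:
On the way, in this order (a step that is already met when the one before it is completed fails the run):
1. the pin is lifted and parked in its rest notch, the wheel not yet turned (value of joint pin_lift between 0.009 and 0.0125 m and (value of joint pin_turn between 1.27 and 1.87 rad or value of joint pin_turn between -1.87 and -1.27 rad) and value of joint wheel between -0.06 and 0.06 rad), for 0.3 s.
2. the pellet has dropped into the crucible, the pin still parked (value of joint pin_lift between 0.009 and 0.0125 m and (value of joint pin_turn between 1.27 and 1.87 rad or value of joint pin_turn between -1.87 and -1.27 rad) and horizontal distance between pellet_center and crucible_in below 0.027 m and z of pellet_center in the frame of crucible between 0 and 0.04 m), for 0.2 s.
At the end, for the whole second after the job is handed in: Pellet at rest in the crucible; crucible upright, within 15 mm of its start; bead still in its pocket of the wheel; wheel still; pin parked in its rest notch (lifted 9 to 12.5 mm, turned 73 to 107 degrees either way) (all of step 2 and distance of crucible from where it was at the start of the episode below 0.015 m and angle between crucible's own z axis and vertical below 0.15 rad and z of bead_center in the frame of stand between 0.12 and 0.14 m and horizontal distance between bead_center and wheel_hub between 0.069 and 0.099 m and linear speed of pellet below 0.02 m/s and velocity of joint wheel between -0.05 and 0.05 rad/s); the robot touches nothing.
It fails at once if the fingers press on the pellet or the bead (contact force between the fingers and pellet above 0.3 N or contact force between the fingers and bead above 0.3 N).
It fails at once if the bead leaves its pocket or drops through the hole (z of bead_center in the frame of stand below 0.115 m or horizontal distance between bead_center and wheel_hub above 0.105 m).
It fails at once if the crucible is shoved more than 15 mm (distance of crucible from where it was at the start of the episode above 0.015 m).
It fails at once if a thing standing around the carousel is shoved more than 30 mm (distance of any of bottle, dish, timer, jar from where it was at the start of the episode above 0.03 m).
It also fails if it takes over 59 s, if anything falls off the work surface, if the arm or the gripper's body presses on something with over 40 N, if the wrist force passes 120 N, or if a joint passes its speed limit or range.

### The arm

A 6-joint arm with a two-finger parallel gripper is mounted at the origin on the work surface. World frame = base frame: x ahead of the robot, y to its left, z up, the work surface at z = 0. Lengths are in m, angles in rad, forces in N, time in s.
With the tool pointing down it reaches from about 0.225 to 0.875 m from the base axis. Payload 3.4 kg.
Tool frame: the origin (TCP) lies on the centre line of the jaws, within the pads' length; the fingertips stand 22 mm ahead of it and the grasp point (between the pads) lies 3 mm ahead of it; z points along the fingers, y is the line along which they close (so a half turn about z gives the same grasp; the last joint's range is limited). The gripper opens to 85 mm and grips with 20 to 120 N. Pads are 22 mm wide; open, the fingers measure 114 mm over their backs; the gripper's body (76 mm by 85 mm) begins 54 mm behind the grasp point. The pads swing forward as they close: fully open they stand 13 mm farther back than shut.
Start: joints at [-1.25, 0.276, 1.505, -0, 1.361, -0.121], TCP at [0.246, -0.52, 0.253] pointing down, gripper open.
Joint ranges: [-2.89, 2.89], [-0.75, 2.08], [0.22, 2.7], [-1.18, 4.32], [0.11, 2.71], [-2.7, 2.7]. Speed limits (rad/s): [2.57, 2.57, 3.14, 3.14, 3.14, 3.14].

### API

Orientations are given as a unit quaternion [w, x, y, z].
In Python, from rig import manip, monitor, get_image gives the robot as it stands (manip), with the cameras as plain functions and the readings (monitor).
- The arm moves only by the tool drive_effector, called in YAML: its name, and indented under it one key for each argument. Schema: {"type":"object","properties":{"plan":{"type":"object","properties":{"rows":{"type":"array","items":{"type":"array","items":{"type":"number"},"minItems":4,"maxItems":4},"minItems":1,"maxItems":5}},"additionalProperties":false,"required":["rows"]},"jaw":{"type":"number"},"grip_force":{"type":"number"},"only":{"type":"string"},"quiet":{"type":"boolean"},"lines":{"type":"string"}},"required":["plan"],"additionalProperties":false}. plan is an object whose key "rows" holds a list of rows, 1 to 5 of them, each of 4 numbers: dx, dy, dz in m, then a turn about the tool's z in rad; each row shifts and turns the commanded pose from where the row before left it, along the tool's axes as they then stand; what a row does not reach is not made up. A row lasts 1/12 s, in which the tool goes at most 0.0417 m and 0.125 rad, less where a joint would pass 70% of its speed; a pose out of reach is approached as far as the arm can. jaw is the finger opening in m, set as the call begins (left out keeps the last). The fingers move at their own pace and stop on an object; grip_force is the grip in N (left out, the last holds). Time passes only in rows, so rows that do not move let the fingers close. The tool returns the time, the measured TCP pose, the force, the opening and the grip force at its end. only (a regular expression) keeps the lines of the reply that match it, lines (a string "A,B") keeps lines A to B, and quiet returns only ok. Input that does not fit is refused with a message, and nothing moves.
- monitor.get_state(): the state, without advancing time (a new reading comes with each control period).
- get_image(name): name is "scene" or "top" or "wrist"; returns a dict with "img" (420x560x3 uint8, red, green, blue), "camera_matrix" (3x3 intrinsics, pixels), "T" (4x4, takes a point from camera to world coordinates); the wrist camera has in their place "hand_eye" (4x4, takes a point from camera to tool coordinates, whose origin is the TCP and whose axes are the flange's). Camera axes: x right, y down, z forward; pixel columns grow to the right and rows downward; lengths in m; the calibration is good to about 2 mm. The wrist camera is an equidistant fisheye: a pixel r from the principal point sees the ray r / f radians off the axis. A picture is of the moment at which its call begins: read the wrist's pose just before it. There is no depth.
- manip.sign_off(): hands the job in; it is judged then, once.
The state is a dict: "clock": time; "qpos": joint angles; "qd": joint speeds; "effort": joint torques, N m; "position": TCP position; "ee_rot": TCP orientation; "contact_force": force on the tool from outside, world axes, zero at the start; "moment": the same for the moment, N m; "width": finger opening in m; "gripper_force": force on a finger pad.
Only numpy, scipy, OpenCV 4.12 (cv2) and the standard library are available. Lean on these libraries where they do the work, as an engineer would, in place of code of your own. Each camera call takes 0.05 s, during which the arm holds its last target. There are 200 camera calls.

## Working session

There is one attempt and no reset: what is moved stays moved. The work goes in short steps, Python scripts to look and compute and a tool call to move; the robot and the scene stay as the last step left them, time stands still between calls to the robot, and variables do not carry over. Pictures are saved under pics/ and viewed, at most 10 in all, crops included, and the job is handed in when it is done.

```bash
ls; mkdir -p pics
```

Run:
```python
from rig import manip, monitor, get_image
import cv2,json,numpy as np
s=monitor.get_state();print({k:np.round(v,3).tolist() for k,v in s.items()})
for n in ["top","scene"]:
    d=get_image(n);cv2.imwrite(f"pics/{n}0.png",d["img"][:,:,::-1])
    np.savez(f"{n}0.npz",**d)
    print(n,np.round(d["camera_matrix"],1).tolist(),np.round(d["T"],3).tolist())
```

```text
pics
rig.py
{'clock': 0.0, 'qpos': [-1.25, 0.277, 1.506, 0.0, 1.361, -0.121], 'qd': [-0.001, -0.002, 0.0, -0.001, 0.0, -0.001], 'effort': [0.0, -41.677, -24.581, -0.0, 0.011, -0.0], 'position': [0.246, -0.519, 0.252], 'ee_rot': [-0.001, 0.976, 0.219, -0.0], 'contact_force': [-0.31, -0.78, 0.154], 'moment': [0.032, -0.007, -0.002], 'gripper_force': 0.0, 'width': 0.086}
top [[398.3, 0.0, 273.2], [0.0, 398.3, 203.6], [0.0, 0.0, 1.0]] [[-0.02, -0.982, 0.187, 0.331], [-1.0, 0.019, -0.005, 0.0], [0.002, -0.187, -0.982, 1.11], [0.0, 0.0, 0.0, 1.0]]
scene [[471.6, 0.0, 286.0], [0.0, 471.6, 211.4], [0.0, 0.0, 1.0]] [[-0.738, 0.469, -0.485, 1.082], [0.674, 0.508, -0.536, 0.628], [-0.005, -0.722, -0.691, 0.939], [0.0, 0.0, 0.0, 1.0]]
```

View pics/top0.png

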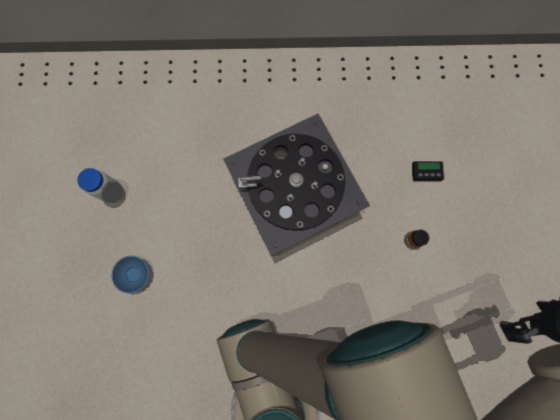

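View pics/scene0.png

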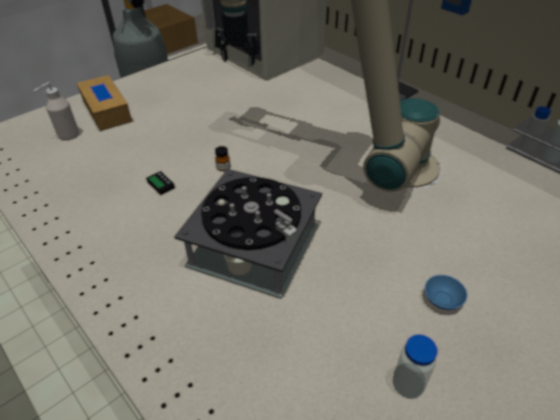

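The top view shows the hub at (296,180), the T-handle at about (248,183), the pellet at (286,212) and the bead at (325,167). The drop-hole pocket is at about (281,153), so the pellet is 135° CCW and the wheel must turn clockwise. Next I'll measure from an enlarged crop.

Create h.py:
```python
import numpy as np,cv2
def ray(d,u,v):
    K,T=d["camera_matrix"],d["T"]
    r=T[:3,:3]@np.linalg.inv(K)@np.array([u,v,1.]);return T[:3,3],r
def onz(d,u,v,z):
    o,r=ray(d,u,v);return o+r*(z-o[2])/r[2]
def proj(d,p):
    T=d["T"];c=T[:3,:3].T@(np.asarray(p)-T[:3,3]);q=d["camera_matrix"]@c;return q[:2]/q[2]
```

Run:
```python
from h import *
d=np.load("top0.npz");im=d["img"][:,:,::-1]
c=cv2.resize(im[110:265,215:375],None,fx=5,fy=5,interpolation=cv2.INTER_CUBIC)
c=cv2.resize(c,(619,600));cv2.imwrite("pics/crop_top.png",c)
s=np.load("scene0.npz");e=cv2.resize(s["img"][165:295,170:330,::-1],(738,600),interpolation=cv2.INTER_CUBIC);cv2.imwrite("pics/crop_sc.png",e)
# wheel: darkest disc
hsv=cv2.cvtColor(im,cv2.COLOR_BGR2HSV)
g=im.max(2).astype(np.uint8)
m=((g<38)*255).astype(np.uint8);m[:,:215]=0;m[:,375:]=0;m[:105]=0;m[270:]=0
m=cv2.morphologyEx(m,cv2.MORPH_CLOSE,np.ones((9,9)))
cs,_=cv2.findContours(m,cv2.RETR_EXTERNAL,cv2.CHAIN_APPROX_NONE);k=max(cs,key=cv2.contourArea)
print(cv2.contourArea(k),cv2.fitEllipse(cv2.convexHull(k)))
hw=cv2.fitEllipse(cv2.convexHull(k))[0];print("hub from wheel",onz(d,*hw,.137))
p=((g>150)*255).astype(np.uint8);p[:105]=0;p[270:]=0;p[:,:215]=0;p[:,375:]=0
p[:, :]=np.where(cv2.drawContours(np.zeros_like(p),[cv2.convexHull(k)],-1,255,-1)>0,p,0)
n,l,st,ce=cv2.connectedComponentsWithStats(p)
for i in range(1,n): print(st[i,4],ce[i],onz(d,*ce[i],.132))
```

```text
1111.5 ((306.8511962890625, 163.19271850585938), (49.16514587402344, 86.40101623535156), 119.07286834716797)
hub from wheel [ 0.61847792 -0.09225521  0.137     ]
6 [324.83333333 165.83333333] [ 0.6120788  -0.13827794  0.132     ]
```

View pics/crop_top.png

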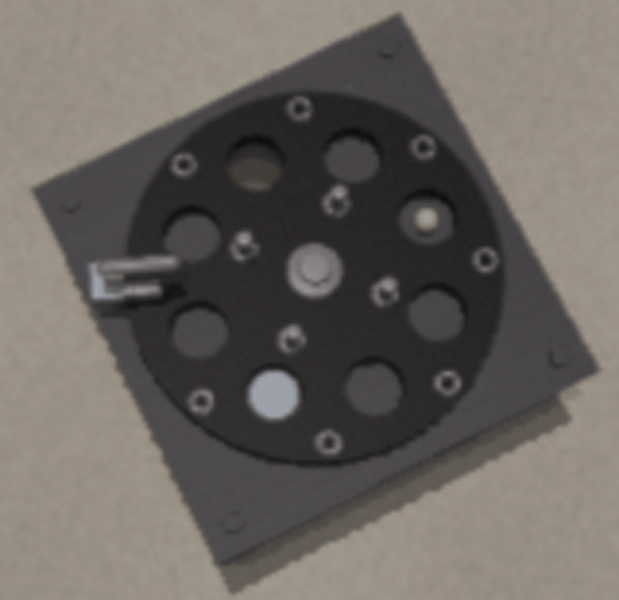

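View pics/crop_sc.png

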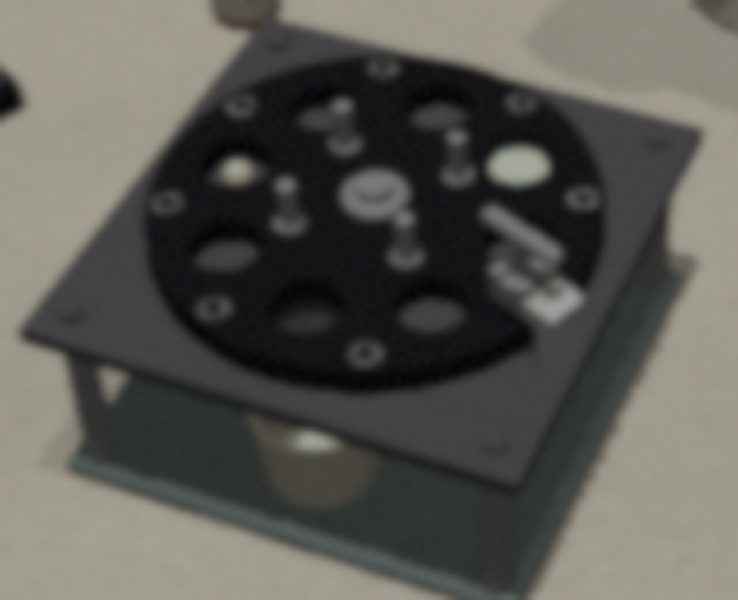

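The crops show the seven visible index-hole rings, the posts, and the bright hole pocket at crop (256,163). The bar runs from about (115,267) to (178,262) in the top crop, and from (485,212) to (560,252) in the scene crop.

Run:
```python
from h import *
from scipy.optimize import least_squares
d=np.load("top0.npz");s=np.load("scene0.npz")
T=lambda u,v:(215+u*160/619-.4,110+v*155/600-.4)
S=lambda u,v:(170+u*160/738-.4,165+v*130/600-.4)
def fit(P):
    f=lambda q:np.hypot(P[:,0]-q[0],P[:,1]-q[1])-q[2]
    r=least_squares(f,[*P[:,:2].mean(0),.11]);return r.x,np.abs(r.fun).max()
A=[(300,109),(424,147),(485,259),(448,383),(329,442),(202,402),(184,164)]
B=[(240,106),(383,68),(521,102),(583,198),(365,353),(213,308),(167,203)]
for c,f,L in((d,T,A),(s,S,B)):
    P=np.array([onz(c,*f(*q),.137) for q in L]);x,e=fit(P)
    a=np.degrees(np.arctan2(*(P[:,1::-1]-x[1::-1]).T if False else (P[:,1]-x[1],P[:,0]-x[0])))
    print("axis,r",x,e,"angles",np.round(a,1),"mod45",np.round(a%45,1))
hub=onz(d,*T(315,266),.15);print("hub nut",hub,onz(s,*S(376,190),.15))
print("pocket",onz(d,*T(256,163),.137))
for q in[(115,267),(178,262)]:print("bar top",onz(d,*T(*q),.191))
for q in[(485,212),(560,252)]:print("bar sc",onz(s,*S(*q),.19))
pt=[(337,197),(241,240),(290,332),(386,286)];print("posts top",[onz(d,*T(*q),.167).round(4).tolist() for q in pt])
ps=[(285,186),(342,106),(457,138),(404,220)];print("posts sc",[onz(s,*S(*q),.167).round(4).tolist() for q in ps])
```

```text
axis,r [ 0.57547019 -0.06282526  0.11207302] 0.00038441477672614133 angles [   3.   -42.   -86.6 -131.8 -176.9  138.5   48.1] mod45 [3.  3.  3.4 3.2 3.1 3.5 3.1]
axis,r [ 0.57559782 -0.06108323  0.11165543] 0.0008170141581444051 angles [ -86.5 -131.7 -176.5  138.3   48.1    3.   -41.7] mod45 [3.5 3.3 3.5 3.3 3.1 3.  3.3]
hub nut [ 0.57617461 -0.06271181  0.15      ] [ 0.57829453 -0.055879    0.15      ]
pocket [ 0.6501809  -0.02681849  0.137     ]
bar top [0.56748155 0.06291572 0.191     ]
bar top [0.56988454 0.02415733 0.191     ]
bar sc [0.57401854 0.02814009 0.19      ]
bar sc [0.56577624 0.07430753 0.19      ]
posts top [[0.6168, -0.077, 0.167], [0.5897, -0.0153, 0.167], [0.5296, -0.0446, 0.167], [0.558, -0.1059, 0.167]]
posts sc [[0.6221, -0.0757, 0.167], [0.5604, -0.1053, 0.167], [0.5316, -0.0433, 0.167], [0.5929, -0.014, 0.167]]
```

drive_effector:
  plan: {"rows":[[0.0335,-0.0236,0,0],[0.0335,-0.0236,0,0],[0.0335,-0.0236,0,0],[0.0335,-0.0236,0,0],[0.0335,-0.0236,0,0]]}
  jaw: 0.05

```text
clock: 0.52
position: [0.3471, -0.3397, 0.2529]
ee_rot: [-0.0, 0.976, 0.219, -0.0]
contact_force: [0.8, -0.3, -0.8]
width: 0.05
gripper_force: 0.0
```

drive_effector:
  plan: {"rows":[[0.0335,-0.0236,0,0],[0.0335,-0.0236,0,0],[0.0335,-0.0236,0,0],[0.0335,-0.0236,0,0],[0.0335,-0.0236,0,0]]}

```text
clock: 0.93
position: [0.4481, -0.1612, 0.2531]
ee_rot: [-0.0, 0.976, 0.219, -0.0]
contact_force: [0.3, -0.4, 0.2]
width: 0.0497
gripper_force: 0.0
```

drive_effector:
  plan: {"rows":[[0.0335,-0.0236,0,0],[0.0335,-0.0236,0,0],[0.0335,-0.0236,0,0],[0.0335,-0.0236,0,0],[0.0335,-0.0236,0,0]]}

```text
clock: 1.35
position: [0.5491, 0.0171, 0.253]
ee_rot: [0.0, 0.976, 0.219, -0.0]
contact_force: [0.2, -1.5, 0.3]
width: 0.0501
gripper_force: 0.0
```

drive_effector:
  plan: {"rows":[[0,0,0,-0.12],[0,0,0,-0.12],[0,0,0,-0.12],[0,0,0,-0.12],[0,0,0,-0.12]]}

```text
clock: 1.77
position: [0.5485, 0.0154, 0.2527]
ee_rot: [-0.0, 0.866, 0.5, -0.001]
contact_force: [0.1, -0.3, -0.1]
width: 0.0501
gripper_force: 0.0
```

drive_effector:
  plan: {"rows":[[0,0,0,-0.12],[0,0,0,-0.12],[0,0,0,-0.12],[0,0,0,-0.12],[0,0,0,-0.1]]}

```text
clock: 2.18
position: [0.5484, 0.0151, 0.2528]
ee_rot: [-0.0, 0.687, 0.727, -0.0]
contact_force: [-0.1, 1.0, -0.2]
width: 0.0499
gripper_force: 0.0
```

```bash
python3 -c "
from rig import manip, monitor, get_image;print(monitor.get_state()['qpos'])"
```

```text
[-9.93303650e-02  2.37069408e-01  1.56067105e+00 -8.99098982e-05
  1.34493869e+00 -1.55924348e-01]
```

drive_effector:
  plan: {"rows":[[0.0168,0.0114,0,0],[0.0168,0.0114,0,0],[0,0,0,0]]}

```text
clock: 2.43
position: [0.5712, 0.0521, 0.2527]
ee_rot: [-0.0, 0.688, 0.725, 0.001]
contact_force: [1.2, -0.2, 0.4]
width: 0.05
gripper_force: 0.0
```

Run:
```python
from rig import manip, monitor, get_image
from h import *
s=monitor.get_state();d=get_image("wrist");print(s["position"],d["camera_matrix"].round(1).tolist(),d["hand_eye"].round(3).tolist())
t=get_image("top");np.savez("top1.npz",**t)
i=d["img"][:,:,::-1].copy()
K=d["camera_matrix"];H=d["hand_eye"]
from scipy.spatial.transform import Rotation as R
q=s["ee_rot"];Rw=R.from_quat(np.r_[q[1:],q[0]]).as_matrix()
def pw(p):
    c=H[:3,:3].T@(Rw.T@(np.array(p)-s["position"])-H[:3,3]);th=np.arctan2(np.hypot(c[0],c[1]),c[2]);u=c[:2]/np.hypot(*c[:2])*th
    return K[0,0]*u[0]+K[0,2],K[1,1]*u[1]+K[1,2]
for p in[(.5693,.0498,.192),(.5708,.0238,.192),(.5678,.0758,.192),(.5755,-.062,.15),(.5914,-.0167,.167)]:
    cv2.circle(i,tuple(int(round(a)) for a in pw(p)),2,(0,0,255),-1)
cv2.imwrite("pics/wr1.png",i)
```

```text
[0.57121698 0.05212523 0.25273597] [[325.2, 0.0, 276.5], [0.0, 325.2, 211.0], [0.0, 0.0, 1.0]] [[0.0, -0.957, -0.289, 0.075], [1.0, -0.0, 0.001, 0.001], [-0.001, -0.289, 0.957, -0.12], [0.0, 0.0, 0.0, 1.0]]
```

View pics/wr1.png

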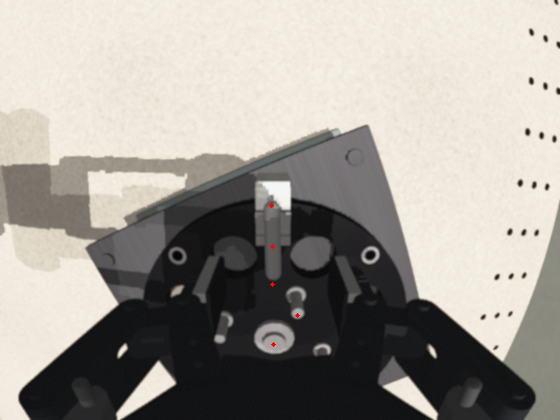

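The wrist view shows the bar from (272,200) to (273,280). My projected axis lands on it to within about 3 mm, so I'll descend and grip.

drive_effector:
  plan: {"rows":[[-0.0006,-0.0019,0.02,0],[0,0,0.02,0],[0,0,0.02,0],[0,0,0,0]]}

```text
clock: 2.87
position: [0.5645, 0.0483, 0.1894]
ee_rot: [-0.003, 0.689, 0.725, -0.003]
contact_force: [-0.8, 0.4, -0.8]
width: 0.0501
gripper_force: 0.0
```

drive_effector:
  plan: {"rows":[[0,0,0,0],[0,0,0,0],[0,0,0,0],[0,0,0,0],[0,0,0,0]]}
  jaw: 0
  grip_force: 60

```text
clock: 3.28
position: [0.5688, 0.0488, 0.1949]
ee_rot: [0.001, 0.689, 0.725, 0.001]
contact_force: [-0.2, -0.5, 3.8]
width: 0.0074
gripper_force: 58.6
```

drive_effector:
  plan: {"rows":[[0,0,0,0],[0,0,0,0]]}

```text
clock: 3.45
position: [0.5688, 0.0488, 0.1949]
ee_rot: [0.001, 0.689, 0.725, 0.001]
contact_force: [-0.4, 1.1, 5.9]
width: 0.0079
gripper_force: 58.7
```

drive_effector:
  plan: {"rows":[[0,0,-0.004,0],[0,0,-0.004,0],[0,0,-0.004,0],[0,0,-0.004,0],[0,0,0,0]]}

```text
clock: 3.87
position: [0.5685, 0.0489, 0.2088]
ee_rot: [0.0, 0.689, 0.725, -0.0]
contact_force: [5.0, -0.8, -11.5]
width: 0.0077
gripper_force: 58.2
```

drive_effector:
  plan: {"rows":[[0,0,0,0],[0,0,0,0]]}

```text
clock: 4.03
position: [0.5684, 0.0489, 0.2083]
ee_rot: [0.0, 0.689, 0.725, -0.0]
contact_force: [5.0, -1.4, -11.8]
width: 0.0074
gripper_force: 58.3
```

drive_effector:
  plan: {"rows":[[0,0,-0.0022,0],[0,0,0,0],[0,0,0,0.06],[0,0,0,0.06]]}

```text
clock: 4.37
position: [0.5683, 0.0489, 0.2103]
ee_rot: [0.0, 0.732, 0.681, -0.0]
contact_force: [5.8, -1.8, -11.1]
width: 0.0075
gripper_force: 58.3
```

drive_effector:
  plan: {"rows":[[0,0,0,0.11],[0,0,0,0.11],[0,0,0,0.11],[0,0,0,0.11],[0,0,0,0]]}

```text
clock: 4.78
position: [0.5679, 0.049, 0.2101]
ee_rot: [-0.0, 0.863, 0.505, -0.001]
contact_force: [5.5, -2.0, -12.9]
width: 0.0077
gripper_force: 58.3
```

drive_effector:
  plan: {"rows":[[0,0,0,0.11],[0,0,0,0.11],[0,0,0,0.11],[0,0,0,0.11],[0,0,0,0.11]]}

```text
clock: 5.2
position: [0.5676, 0.0494, 0.2101]
ee_rot: [-0.001, 0.968, 0.251, -0.001]
contact_force: [4.4, 0.6, -12.4]
width: 0.0077
gripper_force: 58.3
```

drive_effector:
  plan: {"rows":[[0,0,0,0.11],[0,0,0,0.11],[0,0,0,0.11],[0,0,0,0.13],[0,0,0,0]]}

```text
clock: 5.62
position: [0.5674, 0.0497, 0.2101]
ee_rot: [-0.001, 1.0, 0.028, -0.001]
contact_force: [3.3, 1.3, -12.0]
width: 0.0072
gripper_force: 58.3
```

```bash
python3 -c "
from rig import manip, monitor, get_image;s=monitor.get_state();print(s['moment'],s['qpos'])"
```

```text
[ 0.21532929 -0.72521333 -0.02385443] [-3.55367826e-02  2.96051876e-01  1.58601651e+00  1.32367297e-03
  1.26172132e+00  1.47982480e+00]
```

drive_effector:
  plan: {"rows":[[0,0,0.0015,0],[0,0,0.0015,0],[0,0,0.0012,0],[0,0,0,0],[0,0,0,0]]}

```text
clock: 6.03
position: [0.5675, 0.0495, 0.2071]
ee_rot: [-0.0, 1.0, 0.029, -0.0]
contact_force: [2.6, 2.4, -10.5]
width: 0.0075
gripper_force: 58.4
```

drive_effector:
  plan: {"rows":[[0,0,0,0],[0,0,0,0],[0,0,0,0],[0,0,0,0]]}
  jaw: 0.035

```text
clock: 6.37
position: [0.5682, 0.0486, 0.2088]
ee_rot: [0.0, 1.0, 0.028, 0.001]
contact_force: [-0.1, -0.1, 0.3]
width: 0.035
gripper_force: 0.0
```

drive_effector:
  plan: {"rows":[[0,0,-0.02,0],[0,0,-0.03,0],[0,0,-0.03,0],[0,0,-0.03,0],[0,0,-0.01,0]]}

```text
clock: 6.78
position: [0.5695, 0.0488, 0.3331]
ee_rot: [0.001, 1.0, 0.028, 0.005]
contact_force: [0.5, -0.7, 1.3]
width: 0.035
gripper_force: 0.0
```

Run:
```python
from rig import manip, monitor, get_image
import cv2,numpy as np
d=get_image("wrist");cv2.imwrite("pics/wr2.png",d["img"][:,:,::-1]);s=monitor.get_state();print(s["position"])
t=get_image("scene");np.savez("scene2.npz",**t);e=cv2.resize(t["img"][165:295,170:330,::-1],(738,600),interpolation=cv2.INTER_CUBIC)
cv2.imwrite("pics/sc2.png",e)
```

```text
[0.56974062 0.04876839 0.33310886]
```

View pics/wr2.png

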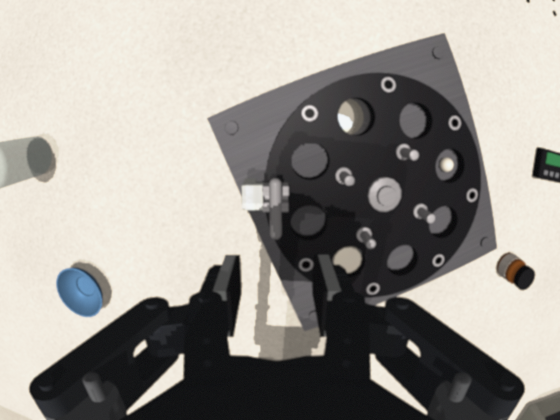

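The wrist view shows the bar parked crosswise at (278,182)–(275,238) and the bead and pellet still in their pockets. Next I'll turn the tool to straddle the post at -19° and push the wheel clockwise from there.

drive_effector:
  plan: {"rows":[[0,0,0,-0.125],[0,0,0,-0.125],[0,0,0,-0.125],[0,0,0,-0.125],[0,0,0,-0.125]]}

```text
clock: 7.3
position: [0.5669, 0.0489, 0.325]
ee_rot: [-0.001, 0.941, 0.337, -0.002]
contact_force: [-0.2, -0.0, -0.9]
width: 0.0347
gripper_force: 0.0
```

drive_effector:
  plan: {"rows":[[0,0,0,-0.125],[0,0,0,-0.125],[0,0,0,-0.125],[0,0,0,-0.125],[0,0,0,-0.125]]}

```text
clock: 7.72
position: [0.5669, 0.049, 0.3249]
ee_rot: [-0.001, 0.792, 0.61, -0.002]
contact_force: [-0.6, 1.0, -0.4]
width: 0.0348
gripper_force: 0.0
```

drive_effector:
  plan: {"rows":[[0,0,0,-0.125],[0,0,0,-0.125],[0,0,0,-0.125],[0,0,0,-0.125],[0,0,0,-0.125]]}

```text
clock: 8.13
position: [0.5669, 0.049, 0.325]
ee_rot: [-0.002, 0.566, 0.824, -0.001]
contact_force: [0.1, 0.7, -0.0]
width: 0.0352
gripper_force: 0.0
```

drive_effector:
  plan: {"rows":[[0,0,0,-0.125],[0,0,0,-0.125],[0,0,0,-0.125],[0,0,0,-0.125],[0,0,0,-0.125]]}

```text
clock: 8.55
position: [0.5669, 0.0489, 0.325]
ee_rot: [-0.002, 0.285, 0.958, -0.001]
contact_force: [0.7, 0.9, 0.5]
width: 0.0349
gripper_force: 0.0
```

drive_effector:
  plan: {"rows":[[0,0,0,-0.125],[0,0,0,-0.125],[0,0,0,0]]}

```text
clock: 8.8
position: [0.567, 0.049, 0.3251]
ee_rot: [-0.002, 0.166, 0.986, -0.0]
contact_force: [0.3, 0.6, -0.3]
width: 0.0351
gripper_force: 0.0
```

Create go.py:
```python
import sys;from rig import manip, monitor, get_image
from h import *
from scipy.spatial.transform import Rotation as R
s=monitor.get_state();q=s["ee_rot"];M=R.from_quat(np.r_[q[1:],q[0]]).as_matrix()
p=np.array([float(a) for a in sys.argv[1:4]])
print("pos",s["position"].round(4),"delta tool",(M.T@(p-s["position"])).round(4),"y angle",np.degrees(np.arctan2(M[1,1],M[0,1])).round(1),"q6",s["qpos"][5].round(2))
```

```bash
python3 go.py .6203 -.0775 .25
```

```text
pos [0.567  0.049  0.3251] delta tool [-0.092  -0.102   0.0749] y angle 70.9 q6 -1.27
```

drive_effector:
  plan: {"rows":[[-0.023,-0.0255,0.015,0],[-0.023,-0.0255,0.02,0],[-0.023,-0.0255,0.02,0],[-0.023,-0.0255,0.02,0],[0,0,0,0]]}

```text
clock: 9.22
position: [0.6207, -0.083, 0.2457]
ee_rot: [-0.004, 0.171, 0.985, -0.002]
contact_force: [-0.1, -0.2, 0.1]
width: 0.0345
gripper_force: 0.0
```

```bash
python3 go.py .6203 -.0775 .1665
```

Run:
```python
from rig import manip, monitor, get_image
import cv2,numpy as np
from h import *
from scipy.spatial.transform import Rotation as R
s=monitor.get_state();d=get_image("wrist")
i=d["img"][:,:,::-1].copy();K=d["camera_matrix"];H=d["hand_eye"]
q=s["ee_rot"];Rw=R.from_quat(np.r_[q[1:],q[0]]).as_matrix()
def pw(p):
    c=H[:3,:3].T@(Rw.T@(np.array(p)-s["position"])-H[:3,3]);th=np.arctan2(np.hypot(c[0],c[1]),c[2]);u=c[:2]/np.hypot(*c[:2])*th
    return K[0,0]*u[0]+K[0,2],K[1,1]*u[1]+K[1,2]
for p in[(.6203,-.0775,.167),(.5755,-.062,.15),(.5914,-.0167,.167)]:
    cv2.circle(i,tuple(int(round(a)) for a in pw(p)),2,(0,0,255),-1);print(pw(p))
cv2.imwrite("pics/wr3.png",i)
```

```text
pos [ 0.6207 -0.083   0.2457] delta tool [0.0017 0.0054 0.0791] y angle 70.4 q6 -1.47
(np.float64(282.75554314475994), np.float64(227.99032619834287))
(np.float64(282.05072720241185), np.float64(152.14034926100442))
(np.float64(358.77600287956386), np.float64(155.88821221041383))
```

View pics/wr3.png

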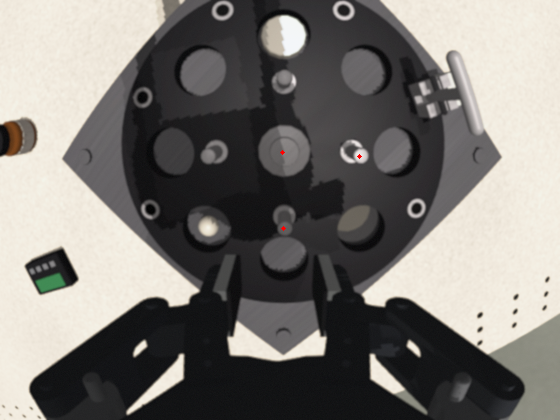

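The wrist view shows the post top at about (284,226), matching the projection at (283,228), so I'll descend over it. The bead is still in its pocket at (208,226).

drive_effector:
  plan: {"rows":[[0,0,0.02,0],[0,0,0,0],[0,0,0,0]]}

```text
clock: 9.52
position: [0.6201, -0.0765, 0.2314]
ee_rot: [-0.002, 0.167, 0.986, 0.0]
contact_force: [0.2, 0.6, -0.1]
width: 0.0355
gripper_force: 0.0
```

```bash
python3 go.py .6203 -.0775 .1665
```

```text
pos [ 0.6201 -0.0765  0.2314] delta tool [-0.0007 -0.0009  0.0649] y angle 70.8 q6 -1.47
```

drive_effector:
  plan: {"rows":[[-0.0007,-0.0009,0.02,0],[0,0,0.02,0],[0,0,0.015,0],[0,0,0.01,0],[0,0,0,0]]}

```text
clock: 9.93
position: [0.6205, -0.0776, 0.166]
ee_rot: [-0.002, 0.167, 0.986, 0.0]
contact_force: [0.2, 0.8, -0.5]
width: 0.0349
gripper_force: 0.0
```

drive_effector:
  plan: {"rows":[[0,0,0,0],[0,0,0,0],[0,0,0,0],[0,0,0,0],[0,0,0,0]]}
  jaw: 0
  grip_force: 25

```text
clock: 10.35
position: [0.6225, -0.0786, 0.1689]
ee_rot: [0.001, 0.167, 0.986, 0.0]
contact_force: [0.6, -0.1, 5.7]
width: 0.0085
gripper_force: 25.4
```

```bash
python3 go.py .6203 -.0775 .1665
```

```text
pos [ 0.6225 -0.0786  0.1689] delta tool [0.0025 0.0003 0.0024] y angle 70.8 q6 -1.47
```

drive_effector:
  plan: {"rows":[[0.0003,-0.0057,-0.001,0.118],[0.0003,-0.0057,0,0.118],[0.0003,-0.0057,0,0.118],[0.0003,-0.0057,0,0.118],[0,0,0,0]]}

```text
clock: 10.77
position: [0.6094, -0.0987, 0.1689]
ee_rot: [0.001, 0.394, 0.919, -0.001]
contact_force: [0.1, -1.3, 2.7]
width: 0.0086
gripper_force: 25.3
```

```bash
python3 go.py .5755 -.062 .1665
```

```text
pos [ 0.6094 -0.0987  0.1689] delta tool [0.05   0.0008 0.0023] y angle 43.6 q6 -1.03
```

Tracking well (radius 50 mm, low force). Continuing.

drive_effector:
  plan: {"rows":[[0.0003,-0.0057,0,0.118],[0.0003,-0.0057,0,0.118],[0.0003,-0.0057,0,0.118],[0.0003,-0.0057,0,0.118],[0.0003,-0.0057,0,0.118]]}

```text
clock: 11.18
position: [0.5855, -0.1112, 0.1689]
ee_rot: [0.002, 0.644, 0.765, 0.0]
contact_force: [0.9, -0.9, 2.0]
width: 0.0086
gripper_force: 25.3
```

```bash
python3 go.py .5755 -.062 .1665
```

```text
pos [ 0.5855 -0.1112  0.1689] delta tool [ 0.0502 -0.0015  0.0023] y angle 9.8 q6 -0.48
```

drive_effector:
  plan: {"rows":[[0.0003,-0.0057,0,0.118],[0.0003,-0.0057,0,0.118],[0.0003,-0.0057,0,0.118],[0.0003,-0.0057,0,0.118],[0.0003,-0.0057,0,0.118]]}

```text
clock: 11.6
position: [0.5567, -0.1088, 0.1689]
ee_rot: [0.002, 0.838, 0.545, -0.001]
contact_force: [-0.3, -3.9, 1.2]
width: 0.0089
gripper_force: 25.3
```

```bash
python3 go.py .5755 -.062 .1665
```

```text
pos [ 0.5567 -0.1088  0.1689] delta tool [ 0.0504 -0.0019  0.0022] y angle -23.9 q6 0.11
```

drive_effector:
  plan: {"rows":[[0.0002,-0.0042,0,0.088],[0.0002,-0.0042,0,0.088],[0.0002,-0.0042,0,0.088],[0.0002,-0.0042,0,0.088]]}

```text
clock: 11.93
position: [0.5418, -0.0997, 0.1689]
ee_rot: [0.002, 0.92, 0.391, -0.001]
contact_force: [-3.4, -3.8, 3.7]
width: 0.0086
gripper_force: 25.5
```

drive_effector:
  plan: {"rows":[[0.0002,-0.0042,0,0.088],[0.0002,-0.0042,0,0.088],[0.0002,-0.0042,0,0.088],[0.0002,-0.0042,0,0.088],[0,0,0,0]]}

```text
clock: 12.35
position: [0.5302, -0.0846, 0.1688]
ee_rot: [0.0, 0.975, 0.224, -0.003]
contact_force: [-6.3, -1.6, 6.0]
width: 0.0092
gripper_force: 25.7
```

drive_effector:
  plan: {"rows":[[0,0,0,0],[0,0,0,0]]}

```text
clock: 12.52
position: [0.5303, -0.0847, 0.1688]
ee_rot: [-0.0, 0.974, 0.226, -0.003]
contact_force: [-6.4, -1.1, 6.3]
width: 0.0086
gripper_force: 25.8
```

```bash
python3 go.py .5755 -.062 .1665
```

Run:
```python
from rig import manip, monitor, get_image
import cv2,numpy as np
d=get_image("wrist");cv2.imwrite("pics/wr4.png",d["img"][:,:,::-1])
t=get_image("scene");np.savez("scene4.npz",**t)
a=cv2.resize(t["img"][165:295,170:330,::-1],(400,325),interpolation=cv2.INTER_CUBIC)
b=cv2.resize(d["img"][:,:,::-1],(400,300));cv2.imwrite("pics/c4.png",np.hstack([a[:300],b]))
```

```text
pos [ 0.5303 -0.0847  0.1688] delta tool [ 0.0506 -0.0005  0.0021] y angle -63.9 q6 0.83
```

View pics/c4.png

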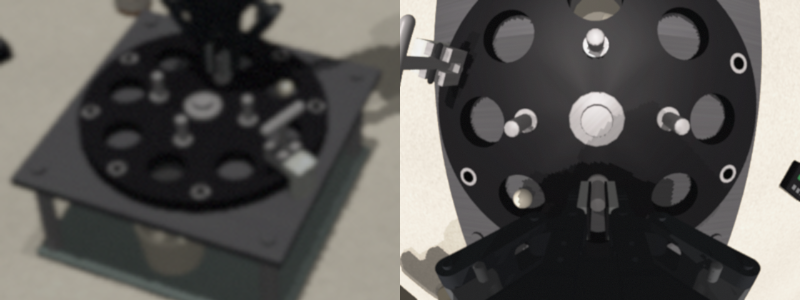

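The wheel has turned about 134° and the bead is in its pocket at (523,198). The pellet's pocket over the hole, at (597,8), looks empty. I'll release, retreat and verify.

drive_effector:
  plan: {"rows":[[0,0,0,0],[0,0,0,0],[0,0,0,0],[0,0,0,0]]}
  jaw: 0.035

```text
clock: 12.95
position: [0.5333, -0.0843, 0.1682]
ee_rot: [0.0, 0.975, 0.224, 0.0]
contact_force: [-0.4, -0.5, 0.2]
width: 0.0349
gripper_force: 0.0
```

drive_effector:
  plan: {"rows":[[0,0,-0.02,0],[0,0,-0.03,0],[0,0,-0.03,0],[0,0,-0.03,0],[0,0,-0.02,0]]}

```text
clock: 13.37
position: [0.534, -0.0845, 0.3013]
ee_rot: [0.001, 0.975, 0.224, 0.002]
contact_force: [0.6, -0.1, -0.3]
width: 0.035
gripper_force: 0.0
```

drive_effector:
  plan: {"rows":[[0,-0.03,0,0],[0,-0.03,0,0],[0,-0.03,0,0],[0,0,0,0],[0,0,0,0]]}

```text
clock: 13.78
position: [0.4934, -0.0024, 0.2986]
ee_rot: [0.0, 0.974, 0.225, 0.0]
contact_force: [0.9, -0.4, 0.1]
width: 0.0346
gripper_force: 0.0
```

Run:
```python
from rig import manip, monitor, get_image
from h import *
t=get_image("scene");np.savez("scene5.npz",**t);u=get_image("top")
w=get_image("wrist")
a=cv2.resize(t["img"][165:295,170:330,::-1],(400,325),interpolation=cv2.INTER_CUBIC)
b=cv2.resize(w["img"][:,:,::-1],(400,300))
c=cv2.resize(u["img"][115:235,215:375,::-1],(400,300),interpolation=cv2.INTER_CUBIC)
cc=cv2.resize(w["img"][20:200,180:420,::-1],(400,300),interpolation=cv2.INTER_CUBIC)
cv2.imwrite("pics/c5.png",np.vstack([np.hstack([a[-300:],b]),np.hstack([c,cc])]))
```

```text
(no output)
```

View pics/c5.png

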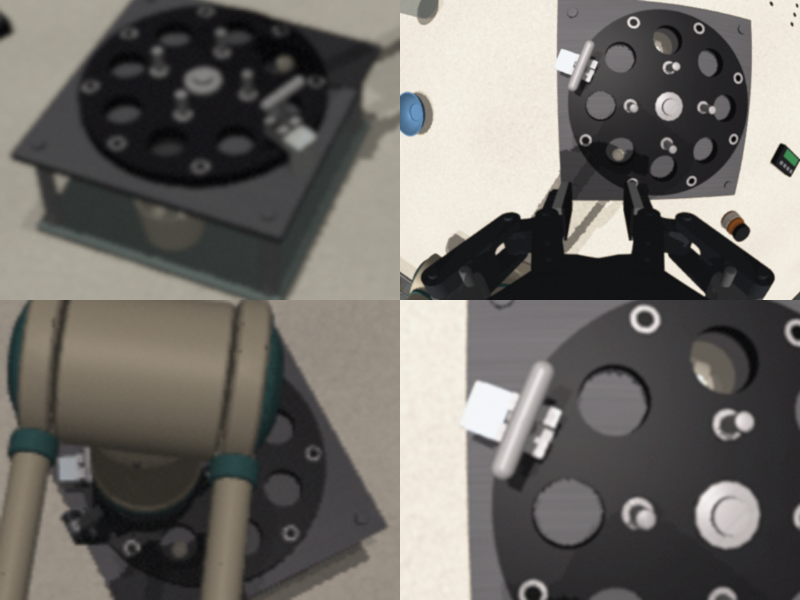

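The pellet's pocket over the hole, at (722,360) in the close-up, shows only the tube and what lies below it. The pellet is nowhere else on the wheel, the bead is in its pocket at (618,153), and the pin is parked crosswise. Handing in.

drive_effector:
  plan: {"rows":[[0,0,0,0],[0,0,0,0],[0,0,0,0],[0,0,0,0]]}
  lines: "1,1"

```text
clock: 14.27
```

```bash
python3 -c "
from rig import manip, monitor, get_image;print(manip.sign_off())"
```

```text
the job is handed in; nothing more can be done
None
```

I handed the job in at 14.3 s: the pin is parked up, the wheel is turned about 134° clockwise, and the bead is still in its pocket; the pellet has left its pocket over the drop hole, though I didn't see it in the crucible, and the hand-in gave no verdict.

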